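# File the long sample case into the packed row

## Robot

A 6-joint arm with a two-finger parallel gripper is mounted at the origin on a cart in front of the work surface, level with it; the furniture and walls round the work are solid. World frame = base frame: x ahead of the robot, y to its left, z up, the work surface at z = 0. Lengths are in m, angles in rad, forces in N, time in s.
With the tool pointing down it reaches from about 0.35 to 0.875 m from the base axis. Payload 4.2 kg.
Tool frame: the origin (TCP) lies between the finger pads; the fingertips stand 25 mm ahead of it and the grasp point (between the pads) lies 6 mm ahead of it; z points along the fingers, y is the direction in which the jaws open and shut (so a half turn about z gives the same grasp; the last joint's range is limited). The gripper opens to 87 mm and grips with 3 to 60 N. Pads are 19 mm wide; open, the fingers measure 117 mm over their backs; the gripper's body (75 mm by 190 mm) begins 51 mm behind the grasp point.
Start: joints at [1.365, 0.385, 0.008, 0, -1.194, -0.259], TCP at [0.28, 0.559, 0.248] pointing down, gripper open.
Joint ranges: [-3.14, 3.14], [-1.21, 2.06], [-1.07, 1.41], [-3.16, 2.05], [-2.99, -0.16], [-3.1, 3.1]. Speed limits (rad/s): [2.79, 2.79, 3.14, 3.14, 3.14, 3.14].

## Interface

Orientations are given as a rotation vector (axis times angle).
In Python, from cell import readout, cams, ticket gives the robot as it stands.
- The arm moves only by the shell command python3 -m handwheel 'ROWS' [FORCE]. ROWS is a JSON object of lists of equal length, an entry for each row: "xyz": the shift along the tool's x, y, z in mm, a list of three; "turn": the turn about the tool's z in degrees; "jaw": the opening, from -1 (shut) to 1 (fully open). A call has 1 to 20 rows; each row is the pose to reach, as a shift and turn from the pose commanded when the call began, along the tool's axes at that moment; what a row does not reach only later rows make up. A row lasts 1/10 s, in which the tool goes at most 50 mm and 8.59 degrees, less where a joint would pass 70% of its speed; a pose out of reach is approached as far as the arm can. A call with a gripper value outside its range is refused whole. The fingers move at their own pace and stop on an object; FORCE is the grip in N (left out, the last holds). Time passes only in rows, so rows that repeat a pose let the fingers close. It gives the time, the measured TCP pose, the force and the opening at its end, in the units of the state.
- readout.read_state(): the state, without advancing time (a new reading comes with each control period).
- cams.snapshot(name): name is "side" or "top"; returns a dict with "img" (480x640x3 uint8, red, green, blue), "K" (3x3 intrinsics, pixels), "distortion" ([k1, k2, p1, p2, k3] as OpenCV has them; the pictures are not rectified), "rvec" (rotation vector, rad) and "tvec" (3), from world to camera coordinates, as OpenCV has them. Camera axes: x right, y down, z forward; pixel columns grow to the right and rows downward; lengths in m; the calibration is good to about 2 mm. A picture is of the moment at which its call begins. There is no depth.
- ticket.job_done(): hands the job in, once; it reports no verdict.
The state is a dict: "clock": time; "q": joint angles; "joint_velocities": joint speeds; "effort": joint torques, N m; "eef_pos": TCP position; "eef_rot": TCP orientation; "ft_force": force on the tool from outside, world axes, zero at the start; "wrist_torque": the same for the moment, N m; "opening": finger opening in m.
Only numpy, scipy, OpenCV 4.12 (cv2) and the standard library are available. Lean on these libraries where they do the work, as an engineer would, in place of code of your own. Each camera call takes 0.05 s, during which the arm holds its last target. There are 200 camera calls.

## Task

File the long sample case that stands alone on the table into the gap in the row of cases in the rack, lengthwise and upright on the rack's floor, nudging its neighbours apart without toppling any. Then push it gently further back until you feel it press firmly into the springy buffer hidden under the rack's hood, without ramming it, and let go and leave it standing there. Leave the torch, the loupe and the amber lump alone.

Things in the scene. Friction and masses are not known exactly. Their poses are not given: they have to be found in the camera images.
- long_case_centre (a point): centre (half-way up) of the loose long grey sample case, closed and solid, to be filed: 118 mm long (along its x), 16 mm thick (y), 72 mm tall (z), both upright ends full round (8 mm radius), about 0.14 to 0.28 kg; at the start it stands alone on the table on its long edge. Either end may go first
- long_case: the same case; origin at the centre of its underside, x along its length, z up. Wedging its end between the neighbours takes up to about 20 N; after that, sliding it takes some 2 to 9 N of friction, and the neighbours may be dragged along to the buffer and share the push
- rack: fixed aluminium filing rack, 260 mm wide (y), open towards its -x side; origin on the table under the middle of the rack. The cases stand on its floor, whose top is 6 mm above the origin and runs from x = -55 mm to +95 mm in the rack's frame; 24 mm high lips only at the two ends. The row runs along y; a case is filed along +x
- back: hooded back of the rack, same origin and axes as the rack. Its roof (92 to 96 mm above the table, x = +38 to +97 mm) hides a rubber buffer bar across the whole row, 12 to 56 mm above the table. The bar's face is set anywhere from x = +56 to +76 mm and is not measured: find it by feel. It is sprung: it yields about 1 mm per 3 N, 8 mm at most, then is solid
- left_block: loose dark metal bookend block at the +y end of the row, 76 x 30 x 55 mm, 0.4 kg; origin at the centre of its underside
- right_block: the same block at the -y end of the row
- torch: bystander: pocket torch standing on its tail, 33 mm diameter, 106 mm tall; origin at the centre of its underside
- loupe: bystander: small folding loupe, 29 x 39 x 16 mm; origin at the centre of its underside
- oval_stone: bystander: rounded lump of amber, 34 x 47 x 34 mm; origin at the centre of its underside
- case_1: short grey sample case standing in the row, 76 mm long (its x), 16 mm thick (y), 72 mm tall, both upright ends full round (8 mm radius), about 0.13 kg, loose; origin at the centre of its underside, z up. First case of the row, next to the left block
- case_2: short grey sample case standing in the row, 76 mm long (its x), 16 mm thick (y), 72 mm tall, both upright ends full round (8 mm radius), about 0.13 kg, loose; origin at the centre of its underside, z up. Second case, on the +y side of the gap. The clear gap between the second and third cases is only 9 to 13 mm; they and the blocks slide apart when the long case's round end is pushed between them
- case_3: short grey sample case standing in the row, 76 mm long (its x), 16 mm thick (y), 72 mm tall, both upright ends full round (8 mm radius), about 0.13 kg, loose; origin at the centre of its underside, z up. Third case, on the -y side of the gap. The clear gap between the second and third cases is only 9 to 13 mm; they and the blocks slide apart when the long case's round end is pushed between them
- case_4: short grey sample case standing in the row, 76 mm long (its x), 16 mm thick (y), 72 mm tall, both upright ends full round (8 mm radius), about 0.13 kg, loose; origin at the centre of its underside, z up. Fourth case
- case_5: short grey sample case standing in the row, 76 mm long (its x), 16 mm thick (y), 72 mm tall, both upright ends full round (8 mm radius), about 0.13 kg, loose; origin at the centre of its underside, z up. Fifth case, next to the right block
There are look-alikes about, which are no part of the job. What is shaped like the case_4 but brown or green is not meant.

How it is judged:
By the outcome, as a careful person would: the job done as asked, in the order asked, and still so for the second after the job is handed in, with the robot touching nothing.
It also fails if it takes over 72 s, if anything falls off the work surface, if the arm or the gripper's body presses on something with over 40 N, if the wrist force passes 120 N, or if a joint passes its speed limit or range.

## Working session

There is one attempt and no reset: what is moved stays moved. The work goes in short steps, Python scripts to look and compute and a shell command to move; the robot and the scene stay as the last step left them, time stands still between calls to the robot, and variables do not carry over. Pictures are saved under pics/ and viewed, about 8 in all and at most 12, crops included, and the job is handed in when it is done.

```bash
ls; mkdir -p pics; python3 - <<'E'
from cell import readout,cams
import cv2,numpy as np
s=readout.read_state();print({k:np.round(v,3).tolist() for k,v in s.items()})
for n in("side","top"):
    c=cams.snapshot(n);cv2.imwrite(f"pics/{n}0.png",c["img"][...,::-1]);print(n,c["K"],c["distortion"],c["rvec"],c["tvec"], -cv2.Rodrigues(np.array(c["rvec"]))[0].T@np.array(c["tvec"]))
E
```

```text
pics
{'clock': 0.0, 'q': [1.365, 0.386, 0.007, -0.001, -1.194, -0.259], 'joint_velocities': [0.0, 0.001, -0.002, -0.002, 0.002, 0.003], 'effort': [-0.001, -39.066, 18.74, 4.22, 0.011, -0.0], 'eef_pos': [0.28, 0.558, 0.246], 'eef_rot': [3.055, -0.723, -0.001], 'ft_force': [0.326, -0.36, -0.194], 'wrist_torque': [-0.009, -0.036, -0.01], 'opening': 0.087}
side [[592.04099193   0.         310.2823177 ]
 [  0.         592.04099193 234.91581841]
 [  0.           0.           1.        ]] [0.03936299 0.         0.         0.         0.        ] [ 2.0498047  -0.36589471  0.20585426] [-0.5361614   0.10376227  0.9993594 ] [ 0.22576611 -0.95951575  0.57036309]
top [[585.50537622   0.         310.61730647]
 [  0.         585.50537622 247.19062896]
 [  0.           0.           1.        ]] [-0.07684719  0.          0.          0.          0.        ] [ 2.16198218 -2.13182416  0.19377008] [-0.06495489  0.57281538  1.24247148] [ 0.36784996 -0.03281566  1.31896987]
```

View pics/top0.png

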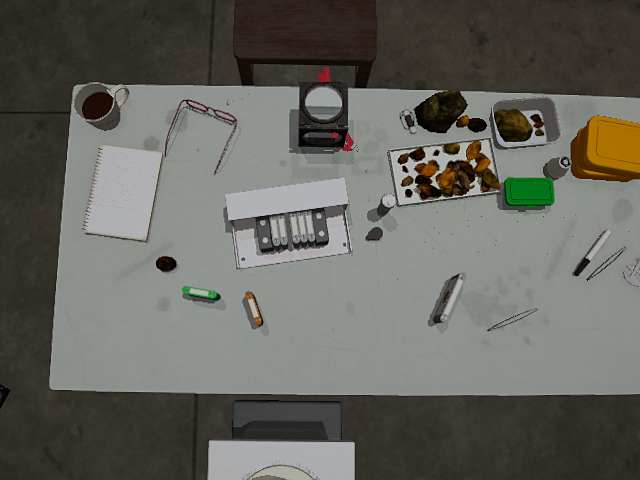

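View pics/side0.png

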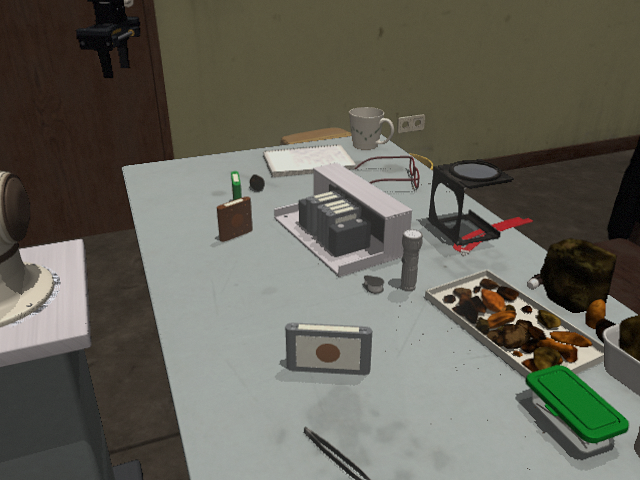

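Top view: the loose long grey case is at about (449,298), and at (328,350) in the side view. The short brown (254,309) and green (201,294) cases are decoys. The rack is at about (290,225) and rotated slightly. Enlarging both to confirm and measure.

```bash
cat >h.py <<'E'
import cv2,numpy as np
from cell import cams,readout
def ray(c,uv,z):
    p=cv2.undistortPoints(np.array(uv,float).reshape(-1,1,2),c["K"],np.array(c["distortion"]))[:,0]
    R=cv2.Rodrigues(np.array(c["rvec"]))[0];C=-R.T@np.array(c["tvec"]).ravel()
    d=np.c_[p,np.ones(len(p))]@R
    return (C+d*((z-C[2])/d[:,2])[:,None])
def proj(c,P): return cv2.projectPoints(np.array(P,float).reshape(-1,3),np.array(c["rvec"]),np.array(c["tvec"]),c["K"],np.array(c["distortion"]))[0][:,0]
def crop(c,x,y,w,h,k): return cv2.resize(c["img"][y:y+h,x:x+w,::-1],None,fx=k,fy=k,interpolation=cv2.INTER_CUBIC)
E
python3 - <<'E'
from h import *
t=cams.snapshot("top");np.save("pics/t.npy",t,allow_pickle=True)
a=crop(t,220,170,140,105,5);b=crop(t,415,260,60,75,5)
cv2.imwrite("pics/c1.png",a[:, :]);
im=np.zeros((525+0,800,3),np.uint8);im[:,:]=0
a=crop(t,225,175,130,100,4);im[:400,:520]=a;b=crop(t,420,260,56,75,5);im[:375,520:800]=b
cv2.imwrite("pics/c1.png",im[:400])
E
```

```text
(no output)
```

View pics/c1.png

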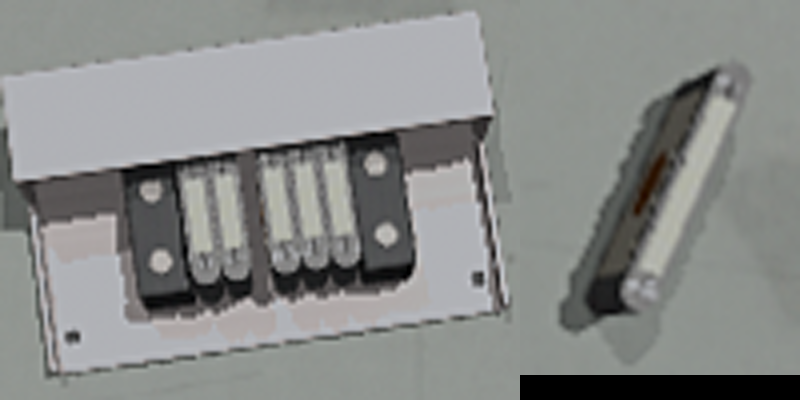

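The crop shows the long case with its top ends near (444.4,318.2) and (462,277). The gap between case 2, front end (284,240.5), and case 3, front end (296.5,239), is near (290,240).

```bash
python3 - <<'E'
from h import *
t=np.load("pics/t.npy",allow_pickle=True).item()
f=lambda n,uv,z:print(n,np.round(ray(t,uv,z)*1000,1)[:,:2].tolist())
L=ray(t,[(444.4,318.2),(462,277)],.072);d=L[1]-L[0];print("long",L.mean(0),np.linalg.norm(d),np.degrees(np.arctan2(d[1],d[0])))
f("rack front corners z0",[(240.5,269),(352,253)],.003)
R=ray(t,[(230.5,220.8),(347.5,204.2),(225.5,193.8),(344.3,178)],.096);print("roof",np.round(R*1000,1)[:,:2].tolist())
for a,b in((0,1),(2,3),(2,0),(3,1)):
  d=R[a]-R[b];print(np.linalg.norm(d),np.degrees(np.arctan2(d[1],d[0])))
e=lambda x,y:(225+x/4,175+y/4)
f("fronts tops 1..5",[e(205,262),e(236,262),e(286,256),e(316,250),e(345,248)],.078)
f("label back: case2, case3",[e(222,168),e(268,162)],.078)
# segment the long case bright top mask
h=t["img"].astype(int)
E
```

```text
long [ 0.46487175 -0.36454215  0.072     ] 0.09783079096352788 -24.446358940206387
rack front corners z0 [[528.3, 100.2], [568.8, -152.2]]
roof [[619.9, 115.3], [660.4, -134.0], [678.9, 128.2], [718.4, -127.0]]
0.25256140884700656 99.2219998243738
0.2581653144898593 98.81367549447144
0.060340499237914506 12.282865548827496
0.05846286526815853 6.893416327341002
fronts tops 1..5 [[582.0, 17.7], [582.3, 1.1], [586.0, -25.7], [589.5, -41.8], [590.8, -57.4]]
label back: case2, case3 [[633.7, 9.7], [637.5, -15.1]]
```

```bash
cat >>h.py <<'E'
from scipy.spatial.transform import Rotation as Ro
def to(x,y,z,yaw):
    s=readout.read_state();M=Ro.from_rotvec(s["eef_rot"]).as_matrix();cy=np.degrees(np.arctan2(M[1,0],M[0,0]))
    print("clk",round(s["clock"],2),"pos",np.round(np.array(s["eef_pos"])*1000,1),"yaw",round(cy,2),"tilt",np.round(M[2],3),"F",np.round(s["ft_force"],1),"open",round(s["opening"]*1000,1),"q",np.round(s["q"],2))
    print("shift",np.round(M.T@(np.array([x,y,z])-np.array(s["eef_pos"])*1000),1),"turn",round(cy-yaw,2))
E
python3 -m handwheel '{"xyz":[[384,321,0],[384,321,0],[384,321,0],[384,321,0],[384,321,0],[384,321,0],[384,321,0],[384,321,0],[384,321,0],[384,321,0],[537,744,0],[537,744,0],[537,744,0],[537,744,0],[537,744,0],[537,744,0],[537,744,0],[537,744,0],[537,744,0],[537,744,0]],"turn":[0,0,0,0,0,0,0,0,0,0,0,0,0,0,0,0,0,0,0,0],"jaw":[1,1,1,1,1,1,1,1,1,1,1,1,1,1,1,1,1,1,1,1]}' 60
python3 -c "
from h import *
to(426.8,-347.1,160,-24.4)"
```

```text
clock: 2.15
eef_pos: [0.4253, -0.3517, 0.2465]
eef_rot: [3.054, -0.734, -0.002]
ft_force: [-0.3, -0.4, -0.3]
opening: 0.0873
clk 2.15 pos [ 425.3 -351.7  246.5] yaw -27.03 tilt [-0.001  0.001 -1.   ] F [-0.3 -0.4 -0.3] open 87.3 q [-0.4   0.26 -0.17  0.   -1.14  1.5 ]
shift [-0.7 -4.9 86.5] turn -2.63
```

```bash
python3 -m handwheel '{"xyz":[[0,-5,50],[0,-5,100],[0,-5,130],[0,-5,160],[0,-5,180],[0,-5,195],[0,-5,195],[0,-5,195],[0,-5,195]],"turn":[-2.6,-2.6,-2.6,-2.6,-2.6,-2.6,-2.6,-2.6,-2.6],"jaw":[1,1,1,1,1,1,1,1,1]}' 60
python3 - <<'E'
from h import *
to(426.8,-347.1,51,-24.4)
t=cams.snapshot("top");s=cams.snapshot("side")
im=np.zeros((400,800,3),np.uint8);im[:,:400]=crop(t,400,250,100,100,4);im[:,400:]=crop(s,240,250,160,160,2.5);cv2.imwrite("pics/g1.png",im)
E
```

```text
clock: 3.05
eef_pos: [0.4297, -0.3427, 0.0537]
eef_rot: [3.072, -0.653, 0.003]
ft_force: [-0.4, -0.6, 0.9]
opening: 0.0871
clk 3.05 pos [ 429.7 -342.7   53.7] yaw -24.0 tilt [ 0.002  0.    -1.   ] F [-0.4 -0.6  0.9] open 87.1 q [-0.38  0.48 -0.41  0.   -0.68  1.53]
shift [-0.9  5.2  2.7] turn 0.4
```

View pics/g1.png

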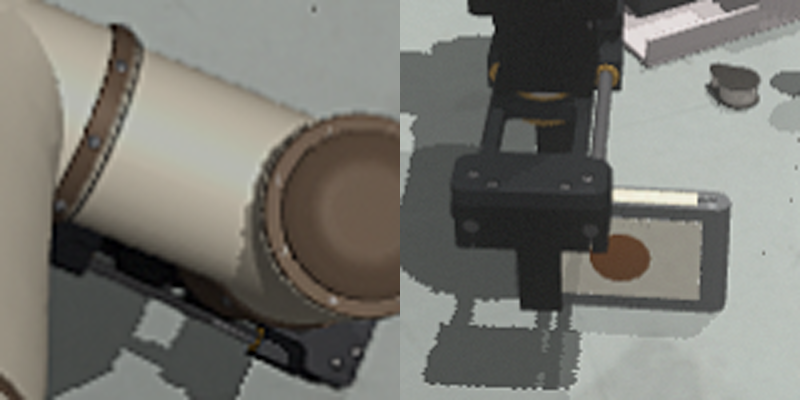

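Side view: the fingers straddle the tail half of the case, near (540,250) in the crop, and the case is untouched. Now centring and gripping.

```bash
python3 -m handwheel '{"xyz":[[-1,5,3],[-1,5,3],[-1,5,3],[-1,5,3],[-1,5,3],[-1,5,3],[-1,5,3],[-1,5,3],[-1,5,3],[-1,5,3],[-1,5,3]],"turn":[0,0,0,0,0,0,0,0,0,0,0],"jaw":[1,1,-1,-1,-1,-1,-1,-1,-1,-1,-1]}' 60
python3 - <<'E'
from h import *
to(426.8,-347.1,51,-24.4)
E
```

```text
clock: 4.25
eef_pos: [0.4259, -0.3468, 0.0495]
eef_rot: [-3.073, 0.654, 0.0]
ft_force: [-0.2, 0.3, -0.3]
opening: 0.023
clk 4.25 pos [ 425.9 -346.8   49.5] yaw -24.03 tilt [-0.  0. -1.] F [-0.2  0.3 -0.3] open 23.0 q [-0.39  0.48 -0.41 -0.   -0.67  1.54]
shift [ 0.9 -0.  -1.5] turn 0.37
```

```bash
python3 -m handwheel '{"xyz":[[0,0,0],[0,0,0],[0,0,0],[0,0,0],[0,0,0]],"turn":[0,0,0,0,0],"jaw":[-1,-1,-1,-1,-1]}' 60
python3 - <<'E'
from h import *
to(426.8,-347.1,51,-24.4)
E
```

```text
clock: 4.75
eef_pos: [0.4259, -0.3468, 0.0496]
eef_rot: [3.073, -0.654, 0.0]
ft_force: [-0.7, 0.5, 0.3]
opening: 0.0154
clk 4.75 pos [ 425.9 -346.8   49.6] yaw -24.03 tilt [ 0.  0. -1.] F [-0.7  0.5  0.3] open 15.4 q [-0.39  0.48 -0.41  0.   -0.67  1.54]
shift [ 0.9 -0.1 -1.4] turn 0.37
```

```bash
python3 - <<'E'
from h import *
to(457.5,-31.9,130,9)
t=np.load("pics/t.npy",allow_pickle=True).item()
e=lambda x,y:(225+x/4,175+y/4)
P=ray(t,[e(250,165),e(258,262),e(261,259)],.078)*1000-[602.8,-16,0]
c,s=np.cos(np.radians(9)),np.sin(np.radians(9));print(np.c_[P[:,0]*c+P[:,1]*s,-P[:,0]*s+P[:,1]*c])
E
```

```text
clk 4.75 pos [ 425.9 -346.8   49.6] yaw -24.03 tilt [ 0.  0. -1.] F [-0.7  0.5  0.3] open 15.4 q [-0.39  0.48 -0.41  0.   -0.67  1.54]
shift [ -99.4 -300.5  -80.4] turn -33.03
[[ 34.10206212   5.31053678]
 [-19.27209432   8.3960215 ]
 [-17.87788604   6.57314309]]
```

```bash
python3 -m handwheel '{"xyz":[[0,0,-30],[0,0,-60],[0,0,-80],[-15,-45,-80],[-30,-90,-80],[-45,-135,-80],[-60,-180,-80],[-75,-225,-80],[-90,-270,-80],[-99,-300,-80],[-99,-300,-80],[-99,-300,-80],[-99,-300,-80],[-99,-300,-80],[-99,-300,-80]],"turn":[0,0,0,0,-6,-12,-18,-24,-30,-33,-33,-33,-33,-33,-33],"jaw":[-1,-1,-1,-1,-1,-1,-1,-1,-1,-1,-1,-1,-1,-1,-1]}' 60
python3 - <<'E'
from h import *
to(457.5,-31.9,56.6,9)
t=cams.snapshot("top");s=cams.snapshot("side")
im=np.zeros((560,800,3),np.uint8);im[:560,:400]=crop(t,220,170,100,140,4);im[:,400:]=crop(s,250,130,160,224,2.5);cv2.imwrite("pics/p1.png",im)
E
```

```text
clock: 6.25
eef_pos: [0.4574, -0.0334, 0.1294]
eef_rot: [3.132, 0.243, -0.001]
ft_force: [-0.5, -0.8, -2.0]
opening: 0.0155
clk 6.25 pos [457.4 -33.4 129.4] yaw 8.86 tilt [-0.001  0.    -1.   ] F [-0.5 -0.8 -2. ] open 15.5 q [ 0.28  0.24 -0.55 -0.   -0.78  1.44]
shift [ 0.4 -1.5 72.8] turn -0.14
```

View pics/p1.png

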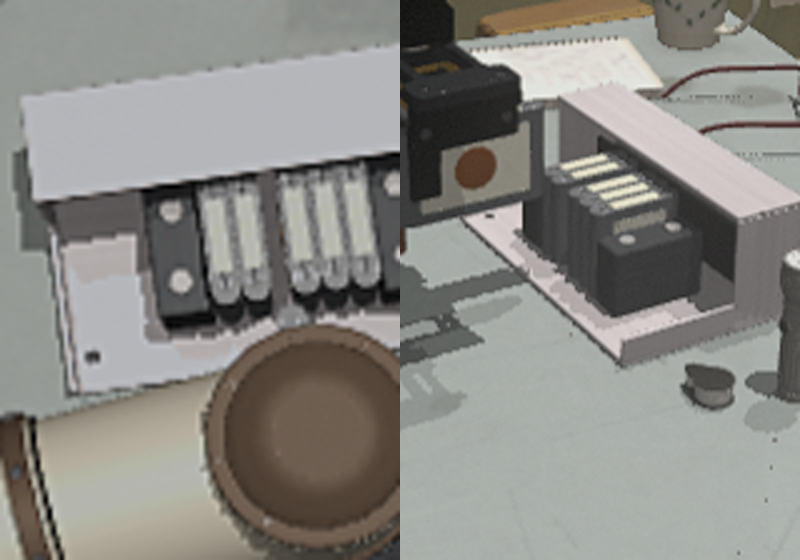

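The nose of the held case shows in the top crop at (290,318), in line with the gap at (281,282). The side crop shows it level. Checking alignment in the rack frame.

```bash
python3 - <<'E'
from h import *
t=cams.snapshot("top")
c,s=np.cos(np.radians(9)),np.sin(np.radians(9))
def rk(P): P=np.asarray(P)-[602.8,-16,0];return np.round(np.c_[P[:,0]*c+P[:,1]*s,-P[:,0]*s+P[:,1]*c],1)
e=lambda x,y:(220+x/4,170+y/4)
print("nose",rk(ray(t,[e(290,318)],.152)*1000))
print("gap ends",rk(ray(t,[e(257,287),e(305,277),e(225,290),e(335,272),e(366,270)],.078)*1000))
print("gap back",rk(ray(t,[e(265,185),e(281,185)],.078)*1000))
st=readout.read_state();p=np.array(st["eef_pos"])*1000;print("tcp",rk([p]))
to(457.5,-31.9,56.6,9)
E
```

```text
nose [[-51.2   5.7]]
gap ends [[-20.4  19.9]
 [-18.6  -6.4]
 [-19.6  37.2]
 [-18.2 -22.7]
 [-19.4 -39.4]]
gap back [[34.5  8. ]
 [33.3 -0.6]]
tcp [[-146.1    5.9]]
clk 6.4 pos [457.6 -33.  129.5] yaw 8.9 tilt [-0. -0. -1.] F [ 0.2  0.2 -2.4] open 15.6 q [ 0.28  0.24 -0.55 -0.   -0.78  1.44]
shift [ 0.1 -1.1 72.9] turn -0.1
```

Aligned with the gap within 1 mm (nose y 5.7, gap 6.75). Lowering, then feeding in slowly.

```bash
python3 -m handwheel '{"xyz":[[0,0,30],[0,0,55],[0,0,68],[0,0,72],[0,0,72],[0,0,72],[0,0,72]],"turn":[0,0,0,0,0,0,0],"jaw":[-1,-1,-1,-1,-1,-1,-1]}' 60
python3 -m handwheel '{"xyz":[[3,0,0],[6,0,0],[9,0,0],[12,0,0],[15,0,0],[17,0,0],[19,0,0],[21,0,0],[21,0,0]],"turn":[0,0,0,0,0,0,0,0,0],"jaw":[-1,-1,-1,-1,-1,-1,-1,-1,-1]}' 60
python3 -c "
from h import *
to(457.5,-31.9,56.6,9)"
```

```text
clock: 7.1
eef_pos: [0.4584, -0.0323, 0.0585]
eef_rot: [-3.132, -0.246, -0.003]
ft_force: [0.6, 0.9, -2.7]
opening: 0.0153
clock: 8.0
eef_pos: [0.4788, -0.0291, 0.0576]
eef_rot: [3.132, 0.246, 0.0]
ft_force: [0.3, -0.3, -2.5]
opening: 0.0154
clk 8.0 pos [478.8 -29.1  57.6] yaw 8.97 tilt [ 0.  0. -1.] F [ 0.3 -0.3 -2.5] open 15.4 q [ 0.28  0.38 -0.58  0.   -0.61  1.45]
shift [-21.4  -0.6   0.9] turn -0.03
```

```bash
python3 -m handwheel '{"xyz":[[1.5,0,1],[3,0,1],[4.5,0,1],[6,0,1],[7.5,0,1],[9,0,1],[10.5,0,1],[12,0,1],[12,0,1]],"turn":[0,0,0,0,0,0,0,0,0],"jaw":[-1,-1,-1,-1,-1,-1,-1,-1,-1]}' 60
python3 -m handwheel '{"xyz":[[1.5,0,0],[3,0,0],[4.5,0,0],[6,0,0],[7.5,0,0],[9,0,0],[10,0,0],[10,0,0]],"turn":[0,0,0,0,0,0,0,0],"jaw":[-1,-1,-1,-1,-1,-1,-1,-1]}' 60
python3 -c "
from h import *
to(457.5,-31.9,56.6,9)"
```

```text
clock: 8.9
eef_pos: [0.4898, -0.0276, 0.0563]
eef_rot: [3.132, 0.245, -0.002]
ft_force: [-2.9, -2.0, -4.1]
opening: 0.0159
clock: 9.7
eef_pos: [0.5006, -0.0256, 0.0566]
eef_rot: [-3.132, -0.246, -0.001]
ft_force: [-1.6, -2.6, -4.7]
opening: 0.0155
clk 9.7 pos [500.6 -25.6  56.6] yaw 8.98 tilt [ 0.001  0.    -1.   ] F [-1.6 -2.6 -4.7] open 15.5 q [ 0.27  0.41 -0.53  0.   -0.63  1.45]
shift [-43.6  -0.6  -0. ] turn -0.02
```

```bash
python3 - <<'E'
from h import *
t=cams.snapshot("top");s=cams.snapshot("side")
im=np.zeros((560,800,3),np.uint8);im[:400,:400]=crop(t,235,170,100,100,4);im[:,400:]=crop(s,270,140,133,187,3)[:560,:400].copy() if 0 else cv2.resize(s["img"][140:327,270:403,::-1],(400,560),interpolation=cv2.INTER_CUBIC);cv2.imwrite("pics/p2.png",im)
E
```

```text
(no output)
```

View pics/p2.png

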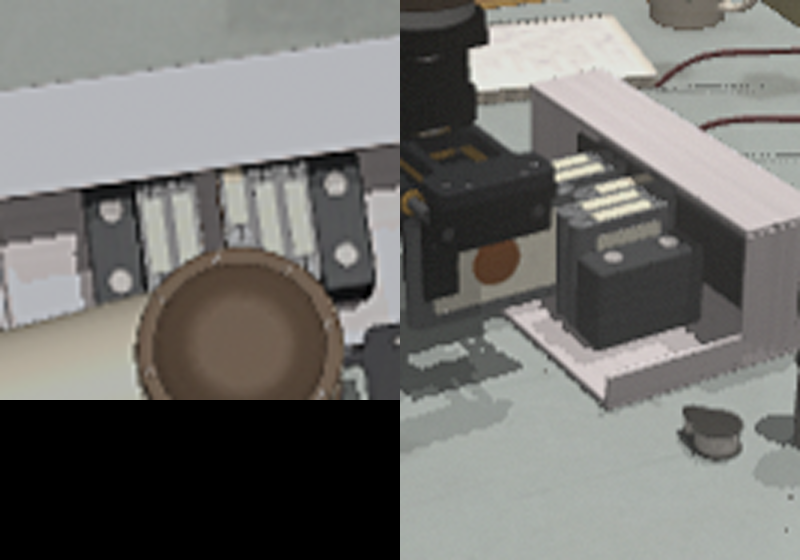

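Top crop: case 3 (label near (237,195)) has been shoved back about 20 mm, because the nose bears on its round end. The others are in place and all are upright. The nose is already alongside case 2, so I'll ease sideways (+y) to open the gap and then go past case 3.

```bash
python3 -m handwheel '{"xyz":[[0,-1,0],[0,-2,0],[0,-3,0],[0,-4,0],[0,-5,0],[0,-5,0]],"turn":[0,0,0,0,0,0],"jaw":[-1,-1,-1,-1,-1,-1]}' 60
python3 -m handwheel '{"xyz":[[1.5,0,0],[3,0,0],[4.5,0,0],[6,0,0],[7.5,0,0],[9,0,0],[10,0,0],[10,0,0]],"turn":[0,0,0,0,0,0,0,0],"jaw":[-1,-1,-1,-1,-1,-1,-1,-1]}' 60
python3 - <<'E'
from h import *
to(457.5,-31.9,56.6,9)
t=cams.snapshot("top");s=cams.snapshot("side")
im=np.zeros((560,800,3),np.uint8);im[:400,:400]=crop(t,235,170,100,100,4);im[:,400:]=cv2.resize(s["img"][140:327,270:403,::-1],(400,560),interpolation=cv2.INTER_CUBIC);cv2.imwrite("pics/p3.png",im)
E
```

```text
clock: 10.4
eef_pos: [0.4996, -0.0207, 0.0567]
eef_rot: [-3.132, -0.246, -0.001]
ft_force: [-0.6, -2.1, -2.0]
opening: 0.016
clock: 11.2
eef_pos: [0.5095, -0.0192, 0.0564]
eef_rot: [-3.132, -0.245, -0.0]
ft_force: [-0.5, -3.2, -4.9]
opening: 0.0155
clk 11.2 pos [509.5 -19.2  56.4] yaw 8.96 tilt [ 0. -0. -1.] F [-0.5 -3.2 -4.9] open 15.5 q [ 0.28  0.42 -0.51 -0.   -0.64  1.45]
shift [-53.3   4.4  -0.2] turn -0.04
```

View pics/p3.png

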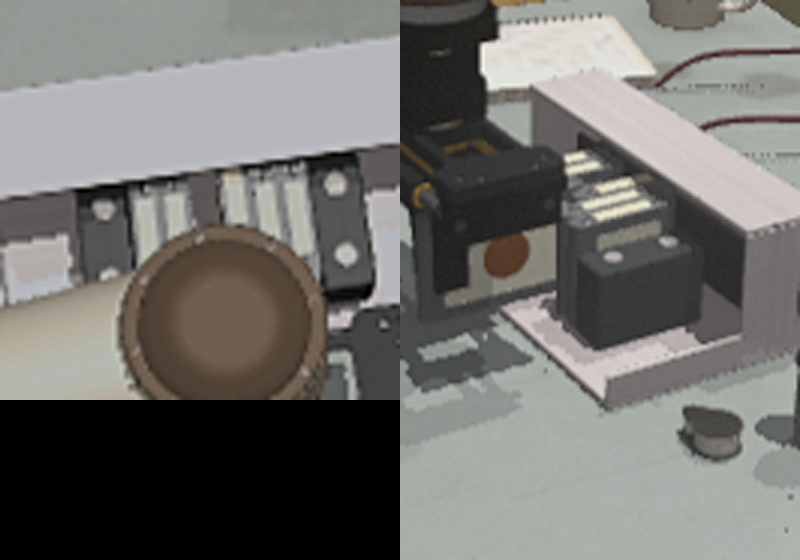

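Top crop: sliding sideways worked. Cases 1 and 2 and the left block moved +y, and case 3 stayed where it was. Continuing straight in.

```bash
python3 -m handwheel '{"xyz":[[2,0,0],[4,0,0],[6,0,0],[8,0,0],[10,0,0],[12,0,0],[14,0,0],[16,0,0],[16,0,0]],"turn":[0,0,0,0,0,0,0,0,0],"jaw":[-1,-1,-1,-1,-1,-1,-1,-1,-1]}' 60
python3 -m handwheel '{"xyz":[[2,0,0],[4,0,0],[6,0,0],[8,0,0],[10,0,0],[12,0,0],[14,0,0],[16,0,0],[16,0,0]],"turn":[0,0,0,0,0,0,0,0,0],"jaw":[-1,-1,-1,-1,-1,-1,-1,-1,-1]}' 60
python3 - <<'E'
from h import *
to(457.5,-31.9,55.6,9)
t=cams.snapshot("top");s=cams.snapshot("side")
im=np.zeros((560,800,3),np.uint8);im[:400,:400]=crop(t,235,170,100,100,4);im[:,400:]=cv2.resize(s["img"][140:327,270:403,::-1],(400,560),interpolation=cv2.INTER_CUBIC);cv2.imwrite("pics/p4.png",im)
E
```

```text
clock: 12.2
eef_pos: [0.5258, -0.0165, 0.0566]
eef_rot: [-3.132, -0.246, -0.002]
ft_force: [1.1, -3.8, -3.8]
opening: 0.0156
clock: 13.1
eef_pos: [0.5415, -0.0142, 0.0566]
eef_rot: [-3.132, -0.246, -0.001]
ft_force: [0.1, -2.5, -4.3]
opening: 0.016
clk 13.1 pos [541.5 -14.2  56.6] yaw 8.98 tilt [ 0.001  0.    -1.   ] F [ 0.1 -2.5 -4.3] open 16.0 q [ 0.27  0.46 -0.43  0.   -0.68  1.45]
shift [-85.7   4.4   0.9] turn -0.02
```

View pics/p4.png

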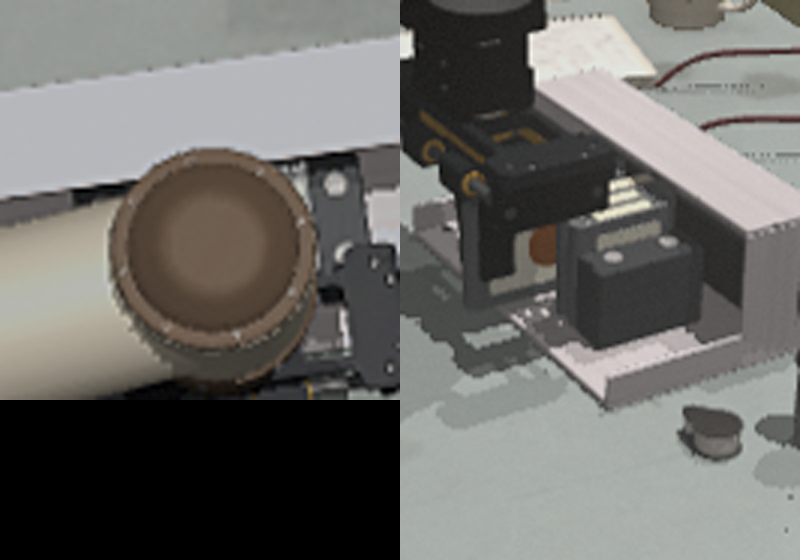

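The side crop shows the case sliding in upright with its tail behind the fingers. A bit more, then set it on the floor, release and push from the tail.

```bash
python3 -m handwheel '{"xyz":[[2,0,0],[4,0,0],[6,0,0],[8,0,0],[10,0,0],[12,0,0],[12,0,0.5],[12,0,1],[12,0,1],[12,0,1]],"turn":[0,0,0,0,0,0,0,0,0,0],"jaw":[-1,-1,-1,-1,-1,-1,-1,-1,-1,-1]}' 60
python3 -c "
from h import *
to(457.5,-31.9,55.6,9)"
```

```text
clock: 14.2
eef_pos: [0.5535, -0.0124, 0.0559]
eef_rot: [-3.132, -0.246, -0.003]
ft_force: [-0.2, -3.2, -0.8]
opening: 0.0156
clk 14.2 pos [553.5 -12.4  55.9] yaw 8.98 tilt [ 0.002  0.    -1.   ] F [-0.2 -3.2 -0.8] open 15.6 q [ 0.27  0.48 -0.4   0.   -0.69  1.46]
shift [-97.8   4.3   0.1] turn -0.02
```

```bash
python3 -m handwheel '{"xyz":[[0,0,0],[0,0,0],[0,0,0],[0,0,0],[0,0,-20],[0,0,-45],[0,0,-70],[-30,0,-70],[-60,0,-70],[-60,0,-70],[-60,0,-70]],"turn":[0,0,0,0,0,0,0,0,0,0,0],"jaw":[-0.3,-0.3,-0.3,-0.3,-0.3,-0.3,-0.3,-1,-1,-1,-1]}' 20
python3 - <<'E'
from h import *
to(500,-31.9,55.6,9)
t=cams.snapshot("top");s=cams.snapshot("side")
im=np.zeros((560,800,3),np.uint8);im[:400,:400]=crop(t,235,170,100,100,4);im[:,400:]=cv2.resize(s["img"][140:327,270:403,::-1],(400,560),interpolation=cv2.INTER_CUBIC);cv2.imwrite("pics/p5.png",im)
E
```

```text
clock: 15.3
eef_pos: [0.4936, -0.0216, 0.1261]
eef_rot: [-3.132, -0.247, -0.003]
ft_force: [-0.3, -0.4, 0.7]
opening: 0.0064
clk 15.3 pos [493.6 -21.6 126.1] yaw 9.0 tilt [ 0.002 -0.    -1.   ] F [-0.3 -0.4  0.7] open 6.4 q [ 0.29  0.29 -0.47  0.   -0.8   1.44]
shift [ 4.6 11.1 70.5] turn 0.0
```

View pics/p5.png

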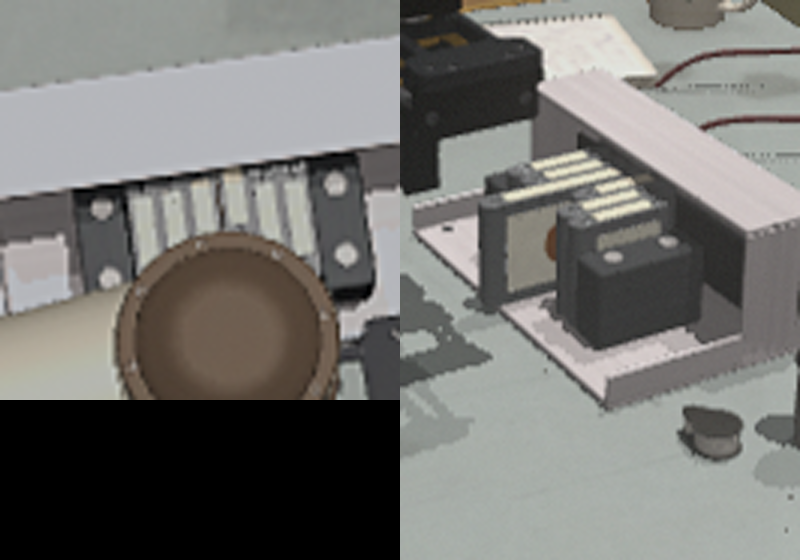

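The long case stands upright between cases 2 and 3, tail at (490,250) in the side crop. None has toppled. Now going down behind the tail with shut fingers to push.

```bash
python3 -m handwheel '{"xyz":[[0,0,35],[0,0,60],[0,0,72],[0,0,72],[5,0,72],[10,0,72],[15,0,72],[20,0,72],[22,0,72],[24,0,72],[26,0,72],[26,0,72]],"turn":[0,0,0,0,0,0,0,0,0,0,0,0],"jaw":[-1,-1,-1,-1,-1,-1,-1,-1,-1,-1,-1,-1]}' 20
for i in 1; do python3 -m handwheel '{"xyz":[[1,0,0],[2,0,0],[3,0,0],[4,0,0],[5,0,0],[6,0,0],[6,0,0]],"turn":[0,0,0,0,0,0,0],"jaw":[-1,-1,-1,-1,-1,-1,-1]}' 20; done
python3 -m handwheel '{"xyz":[[1,0,0],[2,0,0],[3,0,0],[4,0,0],[4,0,0]],"turn":[0,0,0,0,0],"jaw":[-1,-1,-1,-1,-1]}' 20
python3 -c "
from h import *
to(457.5,-31.9,55.6,9)"
```

```text
clock: 16.6
eef_pos: [0.5193, -0.0177, 0.0536]
eef_rot: [-3.132, -0.246, -0.0]
ft_force: [0.1, -0.7, -0.3]
opening: 0.0005
clock: 17.3
eef_pos: [0.5253, -0.0168, 0.0535]
eef_rot: [3.132, 0.246, 0.0]
ft_force: [-0.9, -0.3, -0.7]
opening: 0.0007
clock: 17.8
eef_pos: [0.5276, -0.0165, 0.0533]
eef_rot: [3.132, 0.245, -0.005]
ft_force: [-4.0, 0.6, 3.3]
opening: 0.0008
clk 17.8 pos [527.6 -16.5  53.3] yaw 8.94 tilt [-0.003  0.    -1.   ] F [-4.   0.6  3.3] open 0.8 q [ 0.28  0.45 -0.46 -0.   -0.66  1.45]
shift [-71.7   4.3  -2. ] turn -0.06
```

```bash
python3 -m handwheel '{"xyz":[[1,0,0],[2,0,0],[3,0,0],[3,0,0]],"turn":[0,0,0,0],"jaw":[-1,-1,-1,-1]}' 20
python3 -m handwheel '{"xyz":[[1,0,0],[2,0,0],[3,0,0],[3,0,0]],"turn":[0,0,0,0],"jaw":[-1,-1,-1,-1]}' 20
python3 -m handwheel '{"xyz":[[1,0,0],[2,0,0],[3,0,0],[3,0,0]],"turn":[0,0,0,0],"jaw":[-1,-1,-1,-1]}' 20
```

```text
clock: 18.2
eef_pos: [0.5325, -0.0156, 0.0534]
eef_rot: [-3.132, -0.246, -0.001]
ft_force: [-0.3, -0.6, -0.6]
opening: 0.0006
clock: 18.6
eef_pos: [0.5353, -0.0151, 0.0535]
eef_rot: [-3.132, -0.246, -0.001]
ft_force: [-0.3, 0.5, -0.6]
opening: 0.0008
clock: 19.0
eef_pos: [0.5382, -0.0147, 0.0536]
eef_rot: [3.132, 0.246, 0.0]
ft_force: [-1.5, -0.8, -1.2]
opening: 0.0004
```

```bash
python3 -m handwheel '{"xyz":[[1,0,0],[2,0,0],[2,0,0]],"turn":[0,0,0],"jaw":[-1,-1,-1]}' 20
python3 -m handwheel '{"xyz":[[1,0,0],[2,0,0],[2,0,0]],"turn":[0,0,0],"jaw":[-1,-1,-1]}' 20
python3 -m handwheel '{"xyz":[[1,0,0],[2,0,0],[2,0,0]],"turn":[0,0,0],"jaw":[-1,-1,-1]}' 20
python3 -m handwheel '{"xyz":[[1,0,0],[2,0,0],[2,0,0]],"turn":[0,0,0],"jaw":[-1,-1,-1]}' 20
```

```text
clock: 19.3
eef_pos: [0.5401, -0.0144, 0.0536]
eef_rot: [3.132, 0.246, 0.0]
ft_force: [-0.1, -0.1, -1.8]
opening: 0.0004
clock: 19.6
eef_pos: [0.5421, -0.0141, 0.0536]
eef_rot: [-3.132, -0.246, -0.0]
ft_force: [-1.5, -0.8, 0.0]
opening: 0.0006
clock: 19.9
eef_pos: [0.5435, -0.0139, 0.0535]
eef_rot: [3.132, 0.245, -0.001]
ft_force: [-2.4, -0.4, 0.9]
opening: 0.0003
clock: 20.2
eef_pos: [0.544, -0.014, 0.0535]
eef_rot: [3.132, 0.245, -0.007]
ft_force: [-6.6, -0.2, 4.5]
opening: 0.0005
```

```bash
python3 -m handwheel '{"xyz":[[1,0,0],[1,0,0]],"turn":[0,0],"jaw":[-1,-1]}' 20
python3 -m handwheel '{"xyz":[[1,0,0],[1,0,0]],"turn":[0,0],"jaw":[-1,-1]}' 20
python3 -m handwheel '{"xyz":[[1,0,0],[1,0,0]],"turn":[0,0],"jaw":[-1,-1]}' 20
python3 -c "
from h import *
to(457.5,-31.9,55.6,9)"
```

```text
clock: 20.4
eef_pos: [0.5442, -0.014, 0.0535]
eef_rot: [3.131, 0.245, -0.009]
ft_force: [-8.4, -0.4, 4.4]
opening: 0.0007
clock: 20.6
eef_pos: [0.5444, -0.014, 0.0534]
eef_rot: [3.131, 0.244, -0.012]
ft_force: [-10.1, -1.0, 7.8]
opening: 0.0006
clock: 20.8
eef_pos: [0.5446, -0.0141, 0.0534]
eef_rot: [3.131, 0.244, -0.015]
ft_force: [-11.6, -1.0, 8.5]
opening: 0.0005
clk 20.8 pos [544.6 -14.1  53.4] yaw 8.91 tilt [-0.009  0.    -1.   ] F [-11.6  -1.    8.5] open 0.5 q [ 0.27  0.48 -0.42 -0.   -0.69  1.46]
shift [-88.8   4.1  -1.3] turn -0.09
```

```bash
python3 - <<'E'
from h import *
s=cams.snapshot("side");t=cams.snapshot("top")
im=np.zeros((560,800,3),np.uint8);im[:400,:400]=crop(t,235,170,100,100,4);im[:,400:]=cv2.resize(s["img"][140:327,270:403,::-1],(400,560),interpolation=cv2.INTER_CUBIC);cv2.imwrite("pics/p6.png",im)
E
```

```text
(no output)
```

View pics/p6.png

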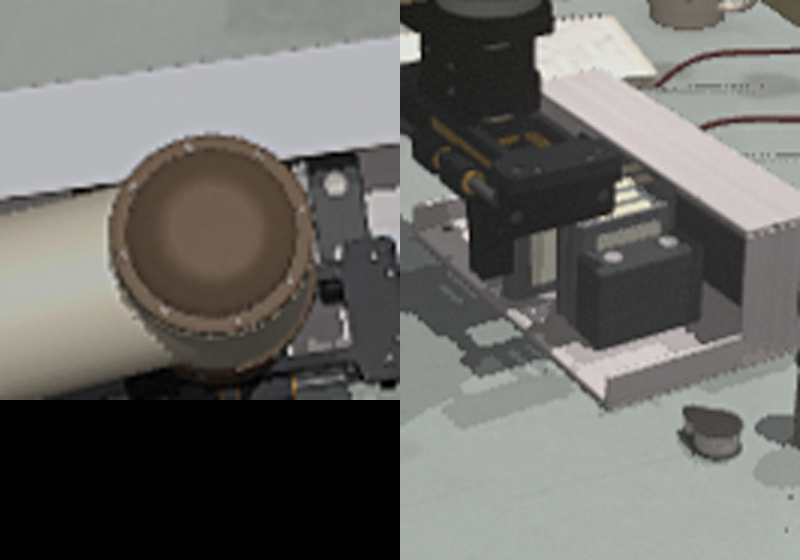

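The side crop shows the finger on the tail near (500,240) and the gripper body clear of the hood. The reaction comes from the case, so I'll push on gently and watch for either a slip or the buffer's slope.

```bash
for k in 1 2 3; do :; done
python3 -m handwheel '{"xyz":[[1,0,0],[1,0,0]],"turn":[0,0],"jaw":[-1,-1]}' 20
python3 -m handwheel '{"xyz":[[1,0,0],[1,0,0]],"turn":[0,0],"jaw":[-1,-1]}' 20
python3 -m handwheel '{"xyz":[[1,0,0],[1,0,0]],"turn":[0,0],"jaw":[-1,-1]}' 20
python3 -m handwheel '{"xyz":[[1,0,0],[1,0,0]],"turn":[0,0],"jaw":[-1,-1]}' 20
```

```text
clock: 21.1
eef_pos: [0.5448, -0.0142, 0.0534]
eef_rot: [3.131, 0.243, -0.017]
ft_force: [-13.1, -0.9, 10.0]
opening: 0.0009
clock: 21.3
eef_pos: [0.545, -0.0142, 0.0534]
eef_rot: [3.131, 0.243, -0.02]
ft_force: [-14.6, -0.7, 12.1]
opening: 0.0006
clock: 21.5
eef_pos: [0.5452, -0.0142, 0.0534]
eef_rot: [3.13, 0.243, -0.023]
ft_force: [-16.8, -1.0, 13.7]
opening: 0.0003
clock: 21.7
eef_pos: [0.5454, -0.0143, 0.0534]
eef_rot: [3.13, 0.243, -0.026]
ft_force: [-18.5, -1.5, 14.8]
opening: 0.0006
```

```bash
python3 -m handwheel '{"xyz":[[0,0,-1],[0,0,-2],[0,0,-2]],"turn":[0,0,0],"jaw":[-1,-1,-1]}' 20
python3 -m handwheel '{"xyz":[[0,0,-1],[0,0,-2],[0,0,-2]],"turn":[0,0,0],"jaw":[-1,-1,-1]}' 20
python3 -m handwheel '{"xyz":[[0,0,-1],[0,0,-2],[0,0,-2]],"turn":[0,0,0],"jaw":[-1,-1,-1]}' 20
python3 -c "
from h import *
to(457.5,-31.9,55.6,9)"
```

```text
clock: 22.0
eef_pos: [0.5467, -0.0139, 0.054]
eef_rot: [3.131, 0.242, -0.021]
ft_force: [-10.8, -1.8, 1.6]
opening: 0.0008
clock: 22.3
eef_pos: [0.5468, -0.0138, 0.0554]
eef_rot: [3.131, 0.242, -0.021]
ft_force: [-9.7, -1.6, -2.3]
opening: 0.0007
clock: 22.6
eef_pos: [0.5466, -0.0138, 0.057]
eef_rot: [3.131, 0.242, -0.023]
ft_force: [-9.2, -1.3, -2.2]
opening: 0.0004
clk 22.6 pos [546.6 -13.8  57. ] yaw 8.84 tilt [-0.014 -0.    -1.   ] F [-9.2 -1.3 -2.2] open 0.4 q [ 0.27  0.47 -0.4  -0.   -0.71  1.46]
shift [-90.8   4.2   2.7] turn -0.16
```

```bash
python3 -m handwheel '{"xyz":[[1,0,-0.3],[2,0,-0.6],[2,0,-0.6]],"turn":[0,0,0],"jaw":[-1,-1,-1]}' 20
python3 -m handwheel '{"xyz":[[1,0,-0.3],[2,0,-0.6],[2,0,-0.6]],"turn":[0,0,0],"jaw":[-1,-1,-1]}' 20
python3 -m handwheel '{"xyz":[[1,0,-0.3],[2,0,-0.6],[2,0,-0.6]],"turn":[0,0,0],"jaw":[-1,-1,-1]}' 20
```

```text
clock: 22.9
eef_pos: [0.5473, -0.0137, 0.0571]
eef_rot: [3.131, 0.241, -0.028]
ft_force: [-11.2, -1.9, -1.9]
opening: 0.0003
clock: 23.2
eef_pos: [0.548, -0.0137, 0.0572]
eef_rot: [3.131, 0.24, -0.032]
ft_force: [-13.1, -2.2, -2.3]
opening: 0.0004
clock: 23.5
eef_pos: [0.5486, -0.0137, 0.0573]
eef_rot: [3.13, 0.24, -0.037]
ft_force: [-14.1, -1.9, -2.9]
opening: 0.0004
```

The slope is now a steady ~2.8 N/mm, which is the buffer. Pressing a little more to be firm, then easing off.

```bash
python3 -m handwheel '{"xyz":[[1,0,-0.3],[2,0,-0.6],[2,0,-0.6]],"turn":[0,0,0],"jaw":[-1,-1,-1]}' 20
python3 -m handwheel '{"xyz":[[1,0,-0.3],[2,0,-0.6],[2,0,-0.6],[2,0,-0.6]],"turn":[0,0,0,0],"jaw":[-1,-1,-1,-1]}' 20
python3 -m handwheel '{"xyz":[[-3,0,0],[-6,0,0],[-9,0,0],[-12,0,0],[-15,0,0],[-18,0,0],[-22,0,0],[-26,0,0],[-36,0,0],[-46,0,0],[-46,0,0]],"turn":[0,0,0,0,0,0,0,0,0,0,0],"jaw":[-1,-1,-1,-1,-1,-1,-1,-1,-1,-1,-1]}' 20
python3 -m handwheel '{"xyz":[[0,0,-40],[0,0,-80],[-40,0,-120],[-80,60,-150],[-80,110,-150],[-80,160,-150],[-80,210,-150],[-80,260,-150],[-80,260,-150],[-80,260,-150]],"turn":[0,0,0,0,0,0,0,0,0,0],"jaw":[-1,-1,-1,-1,-1,-1,-1,-1,-1,-1]}' 20
python3 - <<'E'
from h import *
s=cams.snapshot("side");t=cams.snapshot("top")
im=np.zeros((560,800,3),np.uint8);im[:400,:400]=crop(t,235,170,100,100,4);im[:,400:]=cv2.resize(s["img"][140:327,270:403,::-1],(400,560),interpolation=cv2.INTER_CUBIC);cv2.imwrite("pics/p7.png",im)
E
```

```text
clock: 23.8
eef_pos: [0.5493, -0.0137, 0.0575]
eef_rot: [3.13, 0.239, -0.042]
ft_force: [-15.8, -1.7, -2.3]
opening: 0.0002
clock: 24.2
eef_pos: [0.55, -0.0137, 0.0577]
eef_rot: [3.13, 0.238, -0.046]
ft_force: [-18.4, -3.5, -2.4]
opening: 0.0004
clock: 25.3
eef_pos: [0.5158, -0.0182, 0.0628]
eef_rot: [-3.132, -0.245, 0.0]
ft_force: [0.3, 1.1, -0.0]
opening: 0.0001
clock: 26.3
eef_pos: [0.479, -0.2904, 0.2122]
eef_rot: [3.132, 0.239, 0.001]
ft_force: [1.0, 0.7, -0.8]
opening: 0.0008
```

View pics/p7.png

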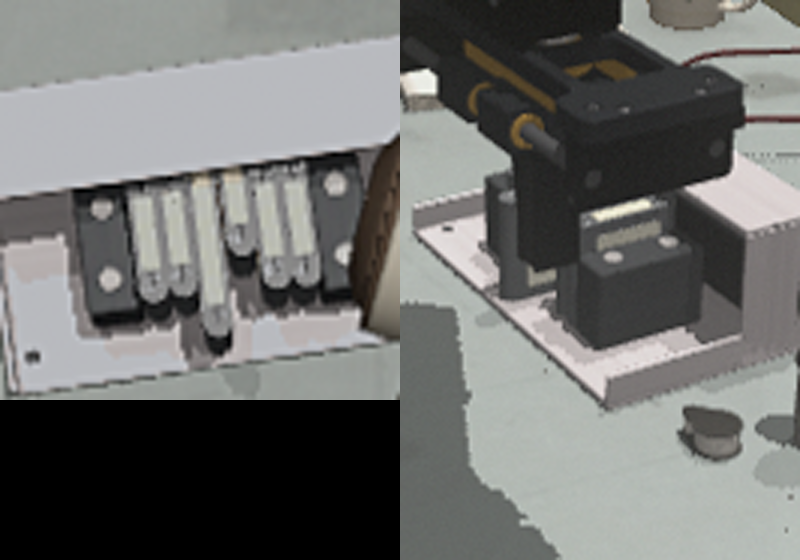

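```bash
python3 - <<'E'
from h import *
t=cams.snapshot("top")
c,s=np.cos(np.radians(9)),np.sin(np.radians(9))
def rk(P): P=np.asarray(P)-[602.8,-16,0];return np.round(np.c_[P[:,0]*c+P[:,1]*s,-P[:,0]*s+P[:,1]*c],1)
e=lambda x,y:(235+x/4,170+y/4)
print("cap centres c1,c2,long,c3,c4,c5",rk(ray(t,[e(152,286),e(181,278),e(215,318),e(240,238),e(277,272),e(306,267)],.078)*1000).tolist())
print("tcp max",rk([[550,-13.7,0]]))
to(0,0,0,0)
E
```

```text
cap centres c1,c2,long,c3,c4,c5 [[-16.4, 43.8], [-14.3, 27.8], [-38.4, 12.7], [2.9, -6.7], [-18.3, -23.8], [-17.8, -39.6]]
tcp max [[-51.8  10.5]]
clk 26.45 pos [ 478.4 -286.9  212.4] yaw 8.97 tilt [-0. -0. -1.] F [-0.4 -0.4  0.3] open 0.5 q [-0.25  0.3  -0.21 -0.   -1.06  1.98]
shift [-427.8 -357.9  212.6] turn 8.97
```

```bash
python3 -c "
from cell import ticket;print(ticket.job_done())"
```

```text
the job is handed in; nothing more can be done
None
```

The long case is filed upright in the gap between cases 2 and 3 and was pushed into the buffer. I then let go of it, moved the arm clear and handed the job in at about 26.5 s.

- **Filing:** I gripped the case near its tail and fed it in nose first. The nose caught case 3's round end and shoved that case back about 20 mm. I eased the long case sideways to open the gap and slid it past.
- **Finding the buffer:** I let go and pushed on the tail with closed fingers. At first the push jammed: the fingers were also bearing down with about 15 N, so force rose with almost no movement. Easing upward freed it, and the force then rose at a steady 2.8 N/mm or so, close to the buffer's 3 N/mm. I stopped at 18 N. Some of that was friction, so the force on the buffer itself was less.

**Last checks:**
- All six cases and both blocks were upright in the final picture. The robot was touching nothing and the force read about 0.
- The long case's tail is at about x = −46 mm in the rack's frame, so its nose is at about +72 mm, within the buffer's possible range and a few mm either way.
- Case 3 stayed about 20 mm further back than its neighbours, with its back end near +71 mm, so it probably touches the buffer too and may have shared the push.
- About 3 mm of space is left between the long case and case 3.
- The torch, loupe and amber lump were never approached. I did not check them separately at the end.

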